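# Find the hidden index notch of a covered gauge bar by feel

### The arm

A 7-joint arm with a two-finger parallel gripper is mounted at the origin on a cart in front of the work surface, level with it; the furniture and walls round the work are solid. World frame = base frame: x ahead of the robot, y to its left, z up, the work surface at z = 0. Lengths are in m, angles in rad, forces in N, time in s.
With the tool pointing down it reaches from about 0.35 to 0.9 m from the base axis. Payload 8.1 kg.
Tool frame: the origin (TCP) lies midway between the tips of the shut fingers; the grasp point (between the pads) lies ctrl.grip_depth behind it (ctrl.grip_depth is the distance from the TCP to the grasp point, in m); z points along the fingers, y is the line along which they close (so a half turn about z gives the same grasp; the last joint's range is limited). The gripper opens to 92 mm and grips with 3 to 60 N. Pads are 19 mm wide; open, the fingers measure 130 mm over their backs; the gripper's body (75 mm by 190 mm) begins 47 mm behind the grasp point.
Start: joints at [-1.355, 0.434, 0.025, 1.573, -0.012, 1.134, -0.075], TCP at [0.196, 0.594, 0.227] pointing down, gripper open.
Joint ranges: [-2.62, 2.62], [-0.44, 2.09], [-1.27, 1.32], [0.08, 2.57], [-1.32, 4.46], [0.12, 2], [-2.74, 2.74]. Speed limits (rad/s): [2.22, 2.22, 3.01, 3.01, 3.14, 3.14, 3.14].

### API

Orientations are given as a 3x3 rotation matrix whose columns are the frame's x, y, z axes.
In Python, from station import ctrl gives the robot as it stands.
- The arm moves only by the tool move_arm, never from a script. Its argument "moves" is a list of rows, each a list of 3 entries, a list of its own where there are three numbers: the shift along the world's x, y, z scaled (see below), then the turn, a rotation vector about the world's x, y, z scaled (see below), then the closure, from -1 (fully open) to 1 (shut). In form: [[[x, y, z], [rx, ry, rz], grip], ...]. A call has 1 to 5 rows; each row is the pose to reach, as a shift and turn from the pose commanded when the call began; what a row does not reach only later rows make up. The controller multiplies each number of a shift by 300 mm and each number of a turn by 45 degrees. A row lasts 1/10 s, in which the tool goes at most 50 mm and 8.59 degrees, less where a joint would pass 70% of its speed; a pose out of reach is approached as far as the arm can. A call with a number of a shift or a turn outside -1 to 1 is refused whole. A call with a gripper value outside its range is refused whole. The fingers move at their own pace and stop on an object; "force" is the grip in N (left out, the last holds). Time passes only in rows, so rows that repeat a pose let the fingers close. It gives the time, the measured TCP pose, the force, the opening and the grip force at its end, in the units of the state.
- ctrl.get_obs(): the state, without advancing time (a new reading comes with each control period).
- ctrl.camera(name): name is "scene" or "top" or "wrist"; returns a dict with "frame" (420x560x3 uint8, blue, green, red), "fx", "fy", "cx", "cy" (pixels), "position" and "rotation" of the camera in the world. Camera axes: x right, y up, looking along -z (the intrinsics and any distortion apply to the point x, -y, -z); pixel columns grow to the right and rows downward; lengths in m; the calibration is good to about 2 mm. A picture is of the moment at which its call begins. There is no depth.
- ctrl.finish_job(): hands the job in; it is judged then, once.
The state is a dict: "time_s": time; "qpos": joint angles; "dq": joint speeds; "tau": joint torques, N m; "position": TCP position; "tcp_rot": TCP orientation; "force": force on the tool from outside, world axes, zero at the start; "torque": the same for the moment, N m; "gripper_width": finger opening in m; "finger_force": force on a finger pad.
Only numpy, scipy, OpenCV 4.12 (cv2) and the standard library are available. Lean on these libraries where they do the work, as an engineer would, in place of code of your own. Each camera call takes 0.05 s, during which the arm holds its last target. There are 200 camera calls.

### The job

The steel gauge bar in the blue-covered holder has one index notch somewhere along its front edge, out of sight under the overhanging cover. Pick up the orange-handled notch finder, bring it down in front of the red-dot end of the holder, slide its nose in under the cover until it gently touches the bar there, then slide it along the bar towards the other end, always keeping the nose against the bar, until it drops into the notch. Press it gently fully home, stop there, and leave the finder standing upright in the notch, disturbing nothing else.

Things in the scene. Friction and masses are not known exactly. Their poses are not given: they have to be found in the camera images.
- grip (a point): centre of the notch finder's upright orange handle: 18 x 18 mm square, from 9 to 75 mm above the finder's flat underside; this point is on the handle axis, 50 mm above the underside. Axes are the finder's: z up the handle, x towards the nose, y across
- nose (a point): foremost point of the finder's steel nose, 46 mm ahead of the handle axis along the finder's x, 4.5 mm above the underside; the nose is 10 mm wide, 9 mm high, with a round end (radius 5 mm seen from above)
- finder: the whole loose notch finder, about 0.25 kg, standing on the table on a steel foot 9 mm high and 30 mm wide that reaches 16 mm back and 14 mm forward of the handle axis; the nose runs on forward from it. Origin on the underside under the handle axis, x towards the nose, z up
- holder: fixed bar holder on the table, 268 mm long (y), 75 mm deep (x), with a blue cover. Origin on the table at the middle of the cover's front lip; x points in under the cover, y along the bar away from the red-dot end, z up. Cover underside 12.5 mm, top 17 mm above the table, 24 mm at the rear. The space under it is open at the front from y = -66 to 66 mm, closed by solid cheeks beyond
- start (a point): point on the bar's plain upright front edge (12 mm high) below the red dot, x = 26, y = -52 mm in the holder, 4.5 mm above the table: touch here first; axes as the holder's. The edge runs straight along y. Its only notch, unseen, is 14 mm wide, 7 mm deep (floor at x = 33 mm), its middle anywhere from y = -32 to 32 mm. The bar does not shift under moderate force
- ring: bystander: steel ring gauge, 52 mm diameter, 18 mm high, origin under its centre
- bush: bystander: brass bushing, 23 mm diameter, 21 mm high, origin under its centre
- shaft: bystander: turned steel shaft lying down, 22 mm thick, 90 mm long along its y, origin under its centre
- box: bystander: blue and white plastic stylus box, 51 x 86 x 25 mm, origin under its centre

How it is judged:
By the outcome, as a careful person would: the job done as asked, in the order asked, and still so for the second after the job is handed in, with the robot touching nothing.
It also fails if it takes over 72 s, if anything falls off the work surface, if the arm or the gripper's body presses on something with over 40 N, if the wrist force passes 120 N, or if a joint passes its speed limit or range.

## Working session

There is one attempt and no reset: what is moved stays moved. The work goes in short steps, Python scripts to look and compute and a tool call to move; the robot and the scene stay as the last step left them, time stands still between calls to the robot, and variables do not carry over. Pictures are saved under pics/ and viewed, at most 10 in all, crops included, and the job is handed in when it is done.

Besides the shell and the picture viewer there is one more tool, called after "Call:" as name(argument=value, ...) on one line, values as JSON. move_arm: Moves the arm, as the interface text tells. Its arguments: {"type":"object","properties":{"moves":{"type":"array","items":{"type":"array"}},"force":{"type":"number"}},"required":["moves"]}

```bash
mkdir -p pics
cat > h.py <<'E'
import numpy as np,cv2
from station import ctrl
def snap(n,f):
    c=ctrl.camera(n); cv2.imwrite('pics/'+f+'.png',c['frame']); np.savez('pics/'+f+'.npz',**{k:v for k,v in c.items()})
    return c
def ray(c,u,v,z):
    d=np.array([(u-c['cx'])/c['fx'],-(v-c['cy'])/c['fy'],-1.]); d=np.array(c['rotation']).reshape(3,3)@d
    p=np.array(c['position']); return p+d*(z-p[2])/d[2]
def proj(c,P):
    q=np.array(c['rotation']).reshape(3,3).T@(np.array(P)-c['position']); return c['cx']+c['fx']*q[0]/-q[2], c['cy']-c['fy']*q[1]/-q[2]
E
python3 - <<'E'
from h import *
a=snap('top','top0')
b=snap('scene','scene0')
print({k:v for k,v in a.items() if k!='frame'});print({k:v for k,v in b.items() if k!='frame'})
print(ctrl.grip_depth,ctrl.get_obs())
E
```

```text
{'fx': 435.6482264664123, 'fy': 435.6482264664123, 'cx': 277.114359264013, 'cy': 199.74878918283807, 'position': array([ 0.3431747 , -0.03784938,  1.65502216]), 'rotation': array([[-0.0201525 ,  0.99552885, -0.09228318],
       [-0.99965028, -0.02164433, -0.01519354],
       [-0.01712302,  0.09194472,  0.99561688]])}
{'fx': 396.78979256261425, 'fy': 396.78979256261425, 'cx': 280.65323643831755, 'cy': 214.20083947844964, 'position': array([-0.08757964, -0.97151212,  0.5955404 ]), 'rotation': array([[ 0.84441114,  0.223629  , -0.48678527],
       [-0.53563835,  0.36575751, -0.76112614],
       [ 0.00783549,  0.90344425,  0.42863398]])}
0.0188 {'time_s': 0.1, 'qpos': array([-1.35459195,  0.43515744,  0.02502728,  1.57398417, -0.01161836,
        1.13401618, -0.07511482]), 'dq': array([-0.00191916, -0.00167549,  0.000845  , -0.00343679,  0.00131433,
        0.00128037,  0.001569  ]), 'tau': array([ 3.10299496e-03, -6.69117093e+01,  9.88361835e-01, -3.15147436e+01,
       -6.04461087e-02,  3.73088988e-02,  4.93975813e-05]), 'position': array([0.19582646, 0.59305218, 0.22602999]), 'tcp_rot': array([[-9.49566822e-01,  3.13564588e-01, -3.14671937e-04],
       [ 3.13564717e-01,  9.49565823e-01, -1.38432457e-03],
       [-1.35273448e-04, -1.41317870e-03, -9.99998992e-01]]), 'force': array([ 0.07073934, -0.07701729,  0.4348208 ]), 'torque': array([0.00015624, 0.00155848, 0.03869105]), 'finger_force': 0.0, 'gripper_width': 0.09173745079361344}
```

View pics/top0.png

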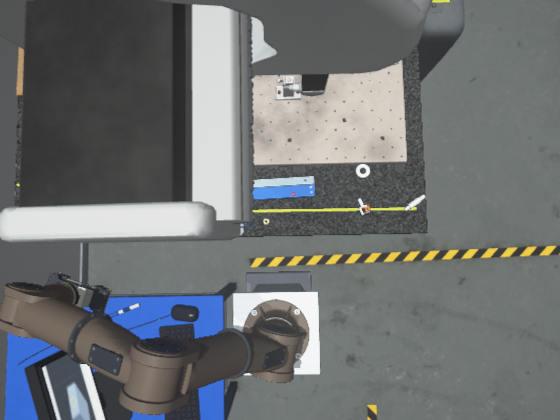

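View pics/scene0.png

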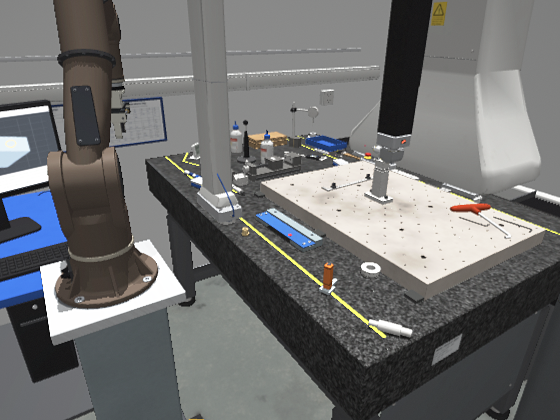

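Run:
```python
from h import *
a=cv2.imread('pics/top0.png'); b=cv2.imread('pics/scene0.png')
c1=cv2.resize(a[155:225,245:435],None,fx=4.2,fy=4.2,interpolation=cv2.INTER_CUBIC)
c2=cv2.resize(b[190:345,230:420],None,fx=4.2,fy=4.2,interpolation=cv2.INTER_CUBIC)[:,:800]
cv2.imwrite('pics/c1.png',np.vstack([c1])); cv2.imwrite('pics/c2.png',cv2.resize(c2,None,fx=.9,fy=.9))
c=dict(np.load('pics/top0.npz'))
for u,v in [(293,195),(365,207),(362,171),(415,202),(266,221),(240,228),(250,165)]: print(u,v,ray(c,u,v,0.01))
```

```text
293 195 [ 0.51243097 -0.07337665  0.01      ]
365 207 [ 0.46096554 -0.34382199  0.01      ]
362 171 [ 0.59840989 -0.33775781  0.01      ]
415 202 [ 0.47582681 -0.5324028   0.01      ]
266 221 [0.41596622 0.03085771 0.01      ]
240 228 [0.39160047 0.12952915 0.01      ]
250 165 [0.63135551 0.08826532 0.01      ]
```

View pics/c1.png

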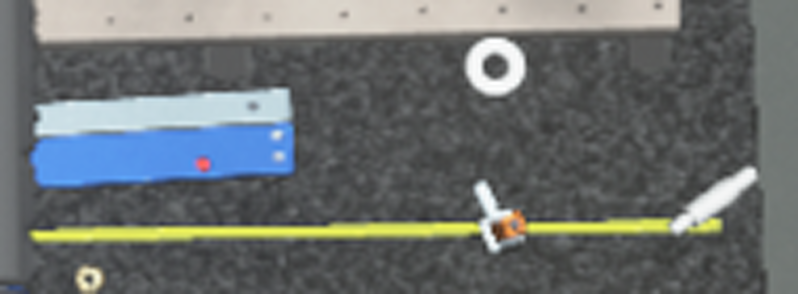

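View pics/c2.png

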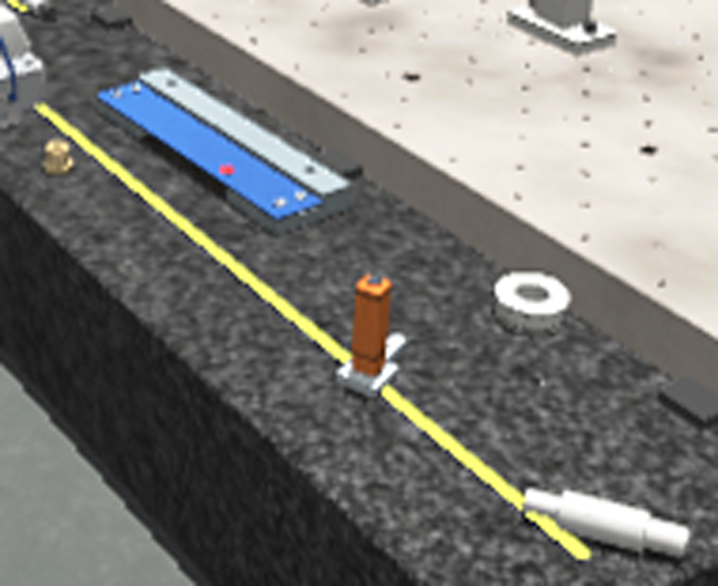

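The top view shows the finder at (366,207), with the nose at about (359,199). It also shows the red dot at (293.6,194), the holder's near corner at (315,196), the ring at (363,171), the shaft at (415,202) and the bush at (266,221). The scene view agrees. A gantry column stands beyond the holder's far end. Next I'll triangulate.

Run:
```python
from h import *
t=dict(np.load('pics/top0.npz'));s=dict(np.load('pics/scene0.npz'))
T=lambda u,v:(245+u/4.2,155+v/4.2); S=lambda u,v:(230+u/3.78,190+v/3.78)
for n,a,b,z in [('handletop',(513,221),(373,281),.075),('nose',(481,183),(402,342),.008),('dot',(204,163),(227,170),.017),('corner',(294,174),(279,217),.017),('lipleft',(38,187),(99,95),.017),('bush',(89,276),(58,145),.021),('ring',(496,67),(532,285),.018)]:
    print(n,ray(t,*T(*a),z),ray(s,*S(*b),z))
print('top lip dir',ray(t,*T(294,174),.017)-ray(t,*T(38,187),.017))
print('column base',ray(s,218,208,0.0),ray(s,240,207,0),ray(s,200,205,0))
```

```text
handletop [ 0.45389715 -0.33938312  0.075     ] [ 0.45110282 -0.34699021  0.075     ]
nose [ 0.49352908 -0.32477136  0.008     ] [ 0.48932021 -0.33682812  0.008     ]
dot [ 0.51618446 -0.07548955  0.017     ] [ 0.51447469 -0.08464441  0.017     ]
corner [ 0.50447382 -0.15605602  0.017     ] [ 0.50653872 -0.16849256  0.017     ]
lipleft [0.49775157 0.07431814 0.017     ] [0.49493603 0.0927513  0.017     ]
bush [0.41653617 0.02966422 0.021     ] [0.41488182 0.01898781 0.021     ]
ring [ 0.59725607 -0.34043673  0.018     ] [ 0.60285493 -0.3420016   0.018     ]
top lip dir [ 0.00672225 -0.23037417  0.        ]
column base [0.42372564 0.24809466 0.        ] [0.49539929 0.2146091  0.        ] [0.37853627 0.30677117 0.        ]
```

Run:
```python
from h import *
b=cv2.imread('pics/scene0.png')
cv2.imwrite('pics/c3.png',cv2.resize(b[90:240,140:310],None,fx=4,fy=4,interpolation=cv2.INTER_CUBIC))
```

```text
(no output)
```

View pics/c3.png

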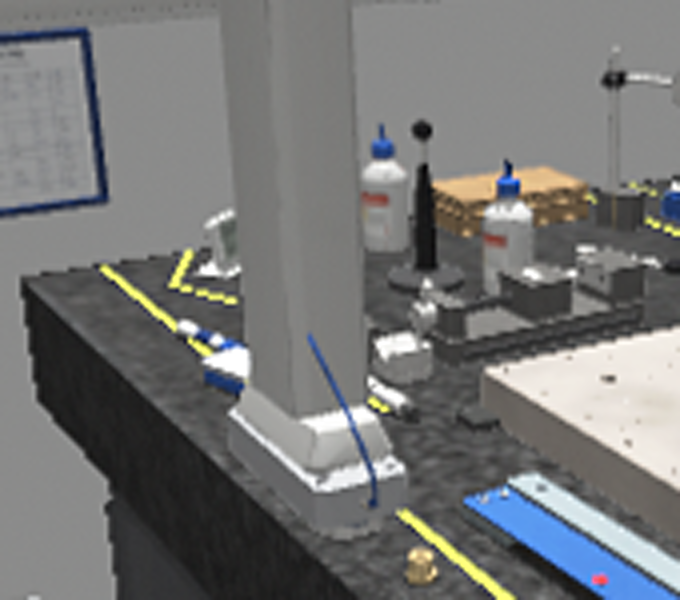

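Run:
```python
from h import *
s=dict(np.load('pics/scene0.npz'))
for p in [(325,535),(405,500),(230,450),(25,280),(115,500)]: print(p,ray(s,140+p[0]/4,90+p[1]/4,0))
o=ctrl.get_obs()
from scipy.spatial.transform import Rotation as R
for az in [71.7,40,5,-37]: print(az,.36*np.cos(np.radians(az)),.36*np.sin(np.radians(az)))
```

```text
(325, 535) [0.38060634 0.12647577 0.        ]
(405, 500) [0.46825484 0.15206119 0.        ]
(230, 450) [0.37928173 0.33302116 0.        ]
(25, 280) [0.35984721 0.94835709 0.        ]
(115, 500) [ 2.54045884e-01  2.83056564e-01 -1.11022302e-16]
71.7 0.11303728414826575 0.3417931719510854
40 0.27577599952283205 0.23140353948715411
5 0.35863009131302837 0.031376067389156936
-37 0.2875087836170254 -0.21665340833473737
```

Call:
move_arm(moves=[[[-0.27, -0.7, 0.2], [0, 0, -0.95], -1], [[-0.27, -0.7, 0.2], [0, 0, -0.95], -1], [[-0.27, -0.7, 0.2], [0, 0, -0.95], -1], [[-0.27, -0.7, 0.2], [0, 0, -0.95], -1], [[-0.27, -0.7, 0.2], [0, 0, -0.95], -1]])

```text
time_s: 0.6
position: [0.114, 0.3806, 0.287]
tcp_rot: [[-0.479, 0.878, -0.0], [0.878, 0.479, -0.001], [-0.0, -0.001, -1.0]]
force: [0.6, 1.0, -0.1]
gripper_width: 0.0918
finger_force: 0.0
```

Call:
move_arm(moves=[[[0.0, 0, 0.05], [0, 0, -0.95], -1], [[0.0, 0, 0.05], [0, 0, -0.95], -1], [[0.0, 0, 0.05], [0, 0, -0.95], -1], [[0.0, 0, 0.05], [0, 0, -0.95], -1], [[0.0, 0, 0.05], [0, 0, -0.95], -1]])

```text
time_s: 1.1
position: [0.1149, 0.3832, 0.3016]
tcp_rot: [[0.244, 0.97, -0.0], [0.97, -0.244, -0.0], [-0.0, 0.0, -1.0]]
force: [0.2, 0.5, -0.6]
gripper_width: 0.0918
finger_force: 0.0
```

Call:
move_arm(moves=[[[0.1, -0.12, 0], [0, 0, -0.2], -1], [[0.2, -0.24, 0], [0, 0, -0.4], -1], [[0.33, -0.37, 0], [0, 0, -0.6], -1], [[0.33, -0.37, 0], [0, 0, -0.75], -1], [[0.33, -0.37, 0], [0, 0, -0.75], -1]])

```text
time_s: 1.6
position: [0.2147, 0.2714, 0.3017]
tcp_rot: [[0.741, 0.671, -0.0], [0.671, -0.741, 0.0], [0.0, -0.0, -1.0]]
force: [-0.8, -0.1, 0.1]
gripper_width: 0.0923
finger_force: 0.0
```

Call:
move_arm(moves=[[[0.06, -0.07, 0], [0, 0, 0], -1], [[0.12, -0.14, 0], [0, 0, 0], -1], [[0.18, -0.21, 0], [0, 0, 0], -1], [[0.22, -0.27, 0], [0, 0, 0], -1], [[0.22, -0.27, 0], [0, 0, 0], -1]])

```text
time_s: 2.1
position: [0.2806, 0.1905, 0.3017]
tcp_rot: [[0.736, 0.677, 0.0], [0.677, -0.736, -0.0], [-0.0, 0.0, -1.0]]
force: [-1.2, 0.8, -0.2]
gripper_width: 0.0922
finger_force: 0.0
```

Run:
```python
from h import *
o=ctrl.get_obs();print(o['qpos'],o['position'])
c=snap('scene','s1')
```

```text
[-1.21605817 -0.16413269  0.39816962  2.07902994  0.06785981  1.21500894
 -1.67342114] [0.28057797 0.19050454 0.30168721]
```

View pics/s1.png

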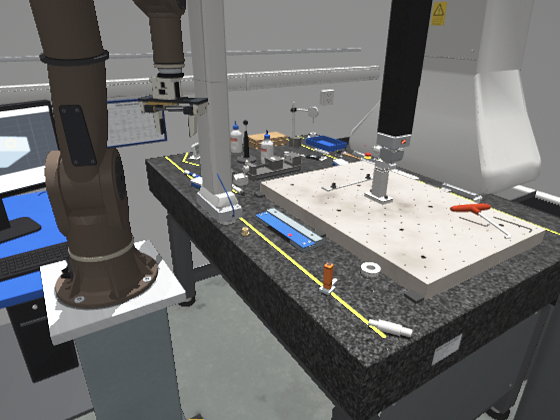

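Call:
move_arm(moves=[[[0.05, -0.09, 0], [0, 0, 0], -1], [[0.1, -0.19, 0], [0, 0, 0], -1], [[0.15, -0.3, 0], [0, 0, 0], -1], [[0.18, -0.42, 0], [0, 0, 0], -1], [[0.21, -0.55, 0], [0, 0, 0], -1]])

```text
time_s: 2.65
position: [0.3431, 0.027, 0.3019]
tcp_rot: [[0.734, 0.68, 0.0], [0.68, -0.734, -0.0], [0.0, 0.001, -1.0]]
force: [1.2, 0.7, 0.2]
gripper_width: 0.0916
finger_force: 0.0
```

Call:
move_arm(moves=[[[0.03, -0.15, 0], [0, 0, 0.18], -1], [[0.06, -0.3, 0], [0, 0, 0.36], -1], [[0.1, -0.45, 0], [0, 0, 0.54], -1], [[0.14, -0.6, -0.05], [0, 0, 0.72], -1], [[0.18, -0.7, -0.1], [0, 0, 0.9], -1]])

```text
time_s: 3.15
position: [0.3902, -0.1801, 0.2782]
tcp_rot: [[0.133, 0.991, 0.01], [0.991, -0.133, -0.012], [-0.01, 0.011, -1.0]]
force: [-13.3, -47.5, -9.3]
gripper_width: 0.0921
finger_force: 0.0
```

Call:
move_arm(moves=[[[0.06, -0.15, 0], [0, 0, 0.18], -1], [[0.1, -0.3, 0], [0, 0, 0.36], -1], [[0.15, -0.4, 0], [0, 0, 0.5], -1], [[0.15, -0.48, 0], [0, 0, 0.5], -1], [[0.15, -0.48, 0], [0, 0, 0.5], -1]])

```text
time_s: 3.65
position: [0.3718, -0.2712, 0.3119]
tcp_rot: [[-0.248, 0.968, 0.046], [0.968, 0.249, -0.026], [-0.037, 0.038, -0.999]]
force: [-0.1, 0.8, -0.8]
gripper_width: 0.0918
finger_force: 0.0
```

Run:
```python
from h import *
o=ctrl.get_obs();print(o['qpos'],o['position'],o['tcp_rot'])
c=snap('wrist','w1');print({k:v for k,v in c.items() if k!='frame'})
```

```text
[-1.158853   -0.43733684  1.3157025   1.91746434  0.45767236  1.31550575
  0.28143886] [ 0.37182533 -0.27124066  0.31188266] [[-0.24750349  0.96781206  0.04562713]
 [ 0.96818895  0.24883806 -0.02626359]
 [-0.03677199  0.03767535 -0.99861323]]
{'fx': 306.53461798659794, 'fy': 306.53461798659794, 'cx': 279.45959983726766, 'cy': 209.97352073703254, 'position': array([ 0.34730948, -0.20132987,  0.46688521]), 'rotation': array([[ 0.96735514, -0.22925798, -0.10800373],
       [ 0.25051832,  0.92942996,  0.27092532],
       [ 0.03827011, -0.28913792,  0.95652217]])}
```

View pics/w1.png

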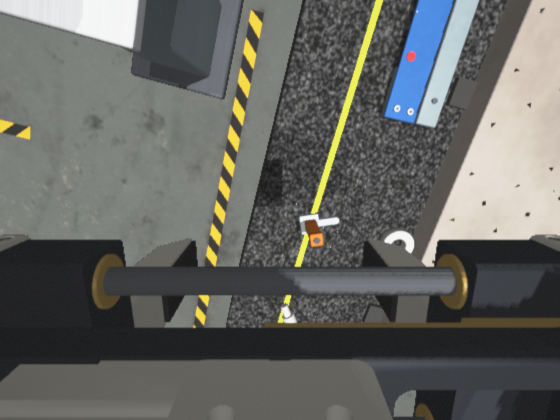

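The wrist view shows the finder handle top at (316,240), the nose at about (338,221), the ring at (400,240) and the red dot at (411,57). Joints 2 and 3 are near their limits, so I'll try moving outward gently.

Call:
move_arm(moves=[[[0.03, -0.02, 0], [0, 0, 0], -1], [[0.06, -0.04, 0], [0, 0, 0], -1], [[0.1, -0.06, 0], [0, 0, 0], -1], [[0.1, -0.06, 0], [0, 0, 0], -1], [[0.1, -0.06, 0], [0, 0, 0], -1]])

```text
time_s: 4.2
position: [0.3829, -0.2757, 0.3209]
tcp_rot: [[-0.245, 0.968, 0.062], [0.968, 0.248, -0.039], [-0.053, 0.05, -0.997]]
force: [0.8, -0.2, -0.1]
gripper_width: 0.0916
finger_force: 0.0
```

Run:
```python
from h import *
o=ctrl.get_obs();print(o['qpos'],o['position'],o['tcp_rot'],o['force'])
```

```text
[-1.17247231 -0.4373442   1.31693463  1.89460898  0.46862911  1.31938009
  0.27443564] [ 0.3828745  -0.27567734  0.32085942] [[-0.24502119  0.96755088  0.06172446]
 [ 0.9680679   0.24763889 -0.03898102]
 [-0.05300149  0.05020229 -0.99733173]] [ 0.79005508 -0.17734748 -0.0943475 ]
```

```bash
cat > kin.py <<'E'
import numpy as np, itertools
from scipy.optimize import least_squares
from scipy.spatial.transform import Rotation as R
def fk(q,p,s):
    a0,h,L1,e1,L2,e2,e3,Lt,a7,e4=p
    z=lambda a:R.from_euler('z',a).as_matrix(); y=lambda a:R.from_euler('y',a).as_matrix()
    M=z(a0+s[0]*q[0]); x=M@[e4,0,h]
    M=M@y(q[1]); x=x+M@[e1,0,L1]; M=M@z(s[1]*q[2])@y(q[3]); x=x+M@[e2,0,L2]
    M=M@z(s[2]*q[4])@y(q[5]); x=x+M@[e3,0,Lt]; M=M@z(s[3]*q[6]+a7)
    return x,M
D=[([-1.35459195,0.43515744,0.02502728,1.57398417,-0.01161836,1.13401618,-0.07511482],[0.19582646,0.59305218,0.22602999],[[-.949566822,.313564588,0],[.313564717,.949565823,-.00138],[0,-.0014,-1]]),
([-1.21605817,-0.16413269,0.39816962,2.07902994,0.06785981,1.21500894,-1.67342114],[0.28057797,0.19050454,0.30168721],[[0.736,0.677,0],[0.677,-0.736,0],[0,0,-1]]),
([-1.158853,-0.43733684,1.3157025,1.91746434,0.45767236,1.31550575,0.28143886],[0.37182533,-0.27124066,0.31188266],[[-0.24750349,0.96781206,0.04562713],[0.96818895,0.24883806,-0.02626359],[-0.03677199,0.03767535,-0.99861323]]),
([-1.17247231,-0.4373442,1.31693463,1.89460898,0.46862911,1.31938009,0.27443564],[0.3828745,-0.27567734,0.32085942],[[-0.24502119,0.96755088,0.06172446],[0.9680679,0.24763889,-0.03898102],[-0.05300149,0.05020229,-0.99733173]])]
def fit():
    best=None
    for s in itertools.product([-1,1],repeat=4):
        for a7 in [0,1.57,3.14,-1.57]:
            f=lambda p:np.concatenate([np.r_[fk(q,p,s)[0]-x,.3*(fk(q,p,s)[1]-np.array(M)).ravel()] for q,x,M in D])
            r=least_squares(f,[-.1 if s[0]<0 else 2.6,.35,.4,0,.4,0,0,.3,a7,0])
            if best is None or r.cost<best[0]: best=(r.cost,s,r.x)
    return best
if __name__=='__main__':
    c,s,p=fit(); print(c,s,p.round(4))
    for q,x,M in D: print(fk(q,p,s)[0]-x, np.abs(fk(q,p,s)[1]-np.array(M)).max())
E
python3 kin.py
```

```text
3.0875827852078594e-05 (-1, -1, -1, -1) [-0.0809 -0.1487  0.5498  0.0538  0.0681  0.1628 -0.4918 -0.0758  1.49
 -0.1407]
[ 1.49142384e-03 -7.40737607e-04 -8.47795911e-05] 0.000425501113392837
[-0.00328055  0.00232971  0.00050015] 0.00028548318902319266
[ 3.16058443e-03 -3.43970809e-03  3.03669998e-06] 0.003601045691884283
[-0.00228033  0.00240075 -0.00041841] 0.004860207705439913
```

```bash
cat > kin2.py <<'E'
from kin import *
S=(-1,-1,-1,-1)
def fk(q,p,s=S):
    a0,h,L1,e1,L2,e2,e3,Lt,f0,f1,f2=p
    z=lambda a:R.from_euler('z',a).as_matrix(); y=lambda a:R.from_euler('y',a).as_matrix()
    M=z(a0-q[0]); x=M@[0,f0,h]
    M=M@y(q[1]); x=x+M@[e1,f1,L1]; M=M@z(-q[2])@y(q[3]); x=x+M@[e2,f2,L2]
    M=M@z(-q[4])@y(q[5]); x=x+M@[e3,0,Lt]; M=M@z(-q[6]+1.5708-a0*0)
    return x,M
p0=np.array([0,.35,.4,0,.4,0,0,.3,-.06,0,0])
def fit(D=D):
    f=lambda p:np.concatenate([np.concatenate([np.r_[fk(q,p)[0]-x,.3*(fk(q,p)[1]-np.array(M)).ravel()] for q,x,M in D]),.003*(p-p0)])
    return least_squares(f,p0)
if __name__=='__main__':
    r=fit();p=r.x;print(r.cost,p.round(4))
    for q,x,M in D: print(fk(q,p)[0]-x, np.abs(fk(q,p)[1]-np.array(M)).max())
E
python3 kin2.py
```

```text
1.8023593858310776e-07 [-0.000e+00  2.736e-01  5.575e-01 -2.000e-04  4.304e-01  8.000e-04
  1.900e-03  3.699e-01 -4.790e-02  1.210e-02 -1.740e-02]
[-6.91636476e-06 -9.97966337e-07  1.36954041e-06] 0.0003146995067515178
[ 9.75199904e-06 -2.10744216e-06 -5.49310393e-07] 0.0002849151463011499
[-1.38221156e-05  6.13838316e-06 -7.23250944e-06] 2.475588277259244e-05
[ 1.15988029e-05 -3.10866924e-06  7.10026700e-06] 2.4743237925062278e-05
```

```bash
cat > sim.py <<'E'
from kin2 import *
p=fit().x
lo=np.array([-2.62,-.44,-1.27,.08,-1.32,.12,-2.74]);hi=np.array([2.62,2.09,1.32,2.57,4.46,2,2.74])
def err(q,x,M):
    a,B=fk(q,p); return np.r_[x-a,R.from_matrix(M@B.T).as_rotvec()]
def jac(q):
    J=[]
    a,B=fk(q,p)
    for i in range(7):
        d=np.zeros(7);d[i]=1e-5;a2,B2=fk(q+d,p);J.append(np.r_[a2-a,R.from_matrix(B2@B.T).as_rotvec()]/1e-5)
    return np.array(J).T
def step(q,x,M,it=4,lam=1e-3,w=1):
    for _ in range(it):
        J=jac(q)*w;dq=w*(J.T@np.linalg.solve(J@J.T+lam**2*np.eye(6),err(q,x,M)));q=np.clip(q+dq,lo+.003,hi-.003)
    return q
def path(q,pts,w=1,n=10):
    x,M=fk(q,p)
    for dx,rz in pts:   # absolute delta metres, deg about z
        x1=x+np.array(dx);
        for k in range(1,n+1): q=step(q,x+(x1-x)*k/n,R.from_euler('z',np.radians(rz)*k/n).as_matrix()@M,w=w)
        x=x1;M=R.from_euler('z',np.radians(rz)).as_matrix()@M
    return q
E
python3 - <<'E'
from sim import *
np.set_printoptions(precision=3,suppress=True)
q=np.array(D[0][0])
P=[((-.081,-.21,.06),-42.75),((0,0,.015),-42.75),((.099,-.111,0),-33.75),((.066,-.081,0),0)]
print(D[1][0])
v=np.array([2.22,2.22,3.01,3.01,3.14,3.14,3.14])
print(path(q,P)); print(path(q,P,w=v));
E
```

```text
[-1.21605817, -0.16413269, 0.39816962, 2.07902994, 0.06785981, 1.21500894, -1.67342114]
[-1.219 -0.164  0.4    2.081  0.066  1.213 -1.677]
[-1.252 -0.169  0.427  2.082  0.073  1.215 -1.685]
```

```bash
cat > search.py <<'E'
from sim import *
np.set_printoptions(precision=3,suppress=True)
q0=np.array(D[3][0]); x0,M0=fk(q0,p)
A0=np.degrees(np.arctan2(M0[1,1],M0[0,1]))
def pose(az): 
    y=np.array([np.cos(np.radians(az)),np.sin(np.radians(az)),0]);z=np.array([0,0,-1.]);return np.c_[np.cross(y,z),y,z]
def go(q,x,az,x1,az1,n=12):
    mn=9
    for k in range(1,n+1):
        X=x+(x1-x)*k/n;q=step(q,X,pose(az+(az1-az)*k/n),it=2)
        mn=min(mn,(np.minimum(q-lo,hi-q)).min())
    return q,mn,np.abs(err(q,X,pose(az1))).max()
if __name__=='__main__':
    rng=np.random.default_rng(0);res=[]
    for t in range(250):
        q=q0;x=x0;az=A0;W=[]
        first=(np.array([.36,-.03,.30]),-43+rng.uniform(-20,40))
        wps=[first]
        for k in range(rng.integers(1,3)): wps.append((np.array([rng.uniform(.4,.65),rng.uniform(-.45,.0),rng.uniform(.25,.45)]),rng.uniform(-60,60)))
        wps.append((np.array([.4525,-.343,.15]),17.))
        ok=9;bad=0
        for i,(x1,a1) in enumerate(wps):
            q,m,e=go(q,x,az,x1,a1);x,az=x1,a1
            if i>0: ok=min(ok,m);bad=max(bad,e)
        res.append((ok-5*(bad>.003),ok,bad,q,wps))
    res.sort(key=lambda r:-r[0])
    for r in res[:4]: print(r[1:3],r[3]);print([(w[0].round(2),round(w[1])) for w in r[4]])
E
timeout 500 python3 search.py
```

```text
(np.float64(0.32676364971733807), np.float64(1.9321081930839033e-06)) [ 0.193  0.446  0.502  1.838 -0.263  0.923  1.111]
[(array([ 0.36, -0.03,  0.3 ]), -62), (array([ 0.64, -0.19,  0.28]), -59), (array([ 0.45, -0.34,  0.15]), 17)]
(np.float64(0.3138597210879359), np.float64(2.664921175450948e-06)) [ 0.015  0.504  0.776  1.852 -0.426  0.959  1.276]
[(array([ 0.36, -0.03,  0.3 ]), -51), (array([ 0.65, -0.08,  0.27]), 42), (array([ 0.45, -0.34,  0.15]), 17)]
(np.float64(0.3050139686116826), np.float64(1.6720076864226804e-06)) [ 0.136  0.46   0.586  1.843 -0.311  0.931  1.159]
[(array([ 0.36, -0.03,  0.3 ]), -51), (array([ 0.6 , -0.18,  0.29]), -46), (array([ 0.45, -0.34,  0.15]), 17)]
(np.float64(0.30421075367740247), np.float64(1.1165119845163272e-06)) [ 0.137  0.46   0.585  1.843 -0.31   0.931  1.159]
[(array([ 0.36, -0.03,  0.3 ]), -49), (array([ 0.62, -0.15,  0.37]), -56), (array([ 0.45, -0.34,  0.15]), 17)]
```

Call:
move_arm(moves=[[[-0.01, 0.06, 0], [0, 0, -0.18], -1], [[-0.01, 0.12, 0], [0, 0, -0.37], -1], [[-0.02, 0.17, 0], [0, 0, -0.56], -1], [[-0.03, 0.22, 0], [0, 0, -0.75], -1], [[-0.03, 0.27, 0], [0, 0, -0.93], -1]])

```text
time_s: 4.7
position: [0.3732, -0.1942, 0.3203]
tcp_rot: [[0.469, 0.883, 0.018], [0.881, -0.467, -0.071], [-0.054, 0.049, -0.997]]
force: [0.7, 0.4, 0.9]
gripper_width: 0.0917
finger_force: 0.0
```

Run:
```python
from h import *
o=ctrl.get_obs();print(o['qpos'],o['position'],o['tcp_rot'],o['force'])
```

```text
[-0.89813704 -0.18685569  1.07472798  1.96770723  0.24413777  1.242476
 -0.3929514 ] [ 0.37320183 -0.19423394  0.32030749] [[ 0.46933147  0.8828391   0.01797466]
 [ 0.88136256 -0.46710498 -0.07080234]
 [-0.05411102  0.04907196 -0.9973284 ]] [0.71783189 0.42906242 0.86574241]
```

Run:
```python
from search import *
q0=np.array([-0.89813704,-0.18685569,1.07472798,1.96770723,0.24413777,1.242476,-0.3929514]);x0=np.array([.3732,-.1942,.3203])
rng=np.random.default_rng(1);res=[]
for t in range(150):
    q=q0;x=x0;az=-27.9
    wps=[] if t==0 else [(np.array([rng.uniform(.45,.63),rng.uniform(-.4,-.1),rng.uniform(.25,.4)]),rng.uniform(-60,30)) for _ in range(1)]
    wps+=[(np.array([.4525,-.343,.15]),17.)]
    ok=9;bad=0
    for x1,a1 in wps:
        q,m,e=go(q,x,az,x1,a1);x,az=x1,a1;ok=min(ok,m);bad=max(bad,e)
    res.append((ok-abs(q[2])*.3-5*(bad>.003),ok,bad,q,wps))
print(res[0])
res.sort(key=lambda r:-r[0])
for r in res[:3]: print(r[1:3],r[3]);print([(w[0].round(2),round(w[1])) for w in r[4]])
```

```text
(np.float64(-0.25512573541324046), np.float64(0.0029999999999998916), np.float64(9.841592755027748e-07), array([-0.035,  0.531,  0.86 ,  1.856, -0.481,  0.978,  1.332]), [(array([ 0.453, -0.343,  0.15 ]), 17.0)])
(np.float64(0.0029999999999998916), np.float64(4.039457661869826e-07)) [ 0.051  0.488  0.717  1.849 -0.389  0.949  1.239]
[(array([ 0.48, -0.16,  0.28]), -53), (array([ 0.45, -0.34,  0.15]), 17)]
(np.float64(0.0029999999999998916), np.float64(2.7058606377327067e-07)) [ 0.051  0.488  0.718  1.849 -0.389  0.949  1.239]
[(array([ 0.53, -0.13,  0.3 ]), -58), (array([ 0.45, -0.34,  0.15]), 17)]
(np.float64(0.0029999999999998916), np.float64(2.4350613731157234e-07)) [ 0.048  0.489  0.722  1.849 -0.392  0.949  1.242]
[(array([ 0.46, -0.24,  0.32]), -54), (array([ 0.45, -0.34,  0.15]), 17)]
```

Call:
move_arm(moves=[[[0.08, 0.02, 0], [0.02, 0, -0.1], -1], [[0.16, 0.04, 0], [0.04, 0.01, -0.2], -1], [[0.25, 0.06, -0.03], [0.06, 0.01, -0.35], -1], [[0.34, 0.08, -0.05], [0.08, 0.02, -0.5], -1], [[0.42, 0.11, -0.07], [0.09, 0.02, -0.56], -1]])

```text
time_s: 5.2
position: [0.5013, -0.1618, 0.298]
tcp_rot: [[0.799, 0.601, -0.015], [0.601, -0.799, -0.001], [-0.013, -0.008, -1.0]]
force: [-0.0, 0.2, 0.7]
gripper_width: 0.092
finger_force: 0.0
```

Run:
```python
from h import *
o=ctrl.get_obs();print(o['qpos'],o['position'],o['tcp_rot'],o['force'])
c=snap('wrist','w2')
```

```text
[-0.66082959  0.39408271  1.22697546  1.74936046 -0.37693041  1.28592523
 -0.2706818 ] [ 0.50132721 -0.16175683  0.29797938] [[ 0.79917333  0.60092001 -0.01473565]
 [ 0.60096768 -0.79927203 -0.00143964]
 [-0.0126429  -0.00770513 -0.99989039]] [-0.01496031  0.21854601  0.71838183]
```

Run:
```python
from h import *
c=dict(np.load('pics/w1.npz'))
b=c['frame'];cv2.imwrite('pics/c4.png',np.hstack([cv2.resize(b[200:260,285:350],None,fx=6,fy=6,interpolation=cv2.INTER_CUBIC),cv2.resize(b[30:130,360:445],None,fx=3.6,fy=3.6,interpolation=cv2.INTER_CUBIC)]))
for u,v,z in [(316,240,.075),(338,221,.009),(411,57,.017)]: print(ray(c,u,v,z))
```

```text
[ 0.45158758 -0.34223657  0.075     ]
[ 0.49411116 -0.32643964  0.009     ]
[ 0.51687104 -0.07670127  0.017     ]
```

View pics/c4.png

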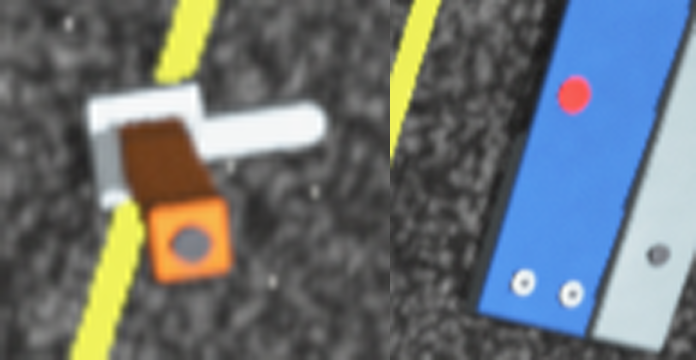

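Run:
```python
from h import *
c=dict(np.load('pics/w1.npz'))
f=lambda x,y,z:ray(c,285+x/6,200+y/6,z)
g=lambda x,y,z:ray(c,360+(x-390)/3.6,30+y/3.6,z)
an=lambda d:np.degrees(np.arctan2(d[1],d[0]))
h=f(190,241,.075);n=f(326,122,.007);print('handle',h,'nose',n,an(n-h),np.hypot(*(n-h)[:2]))
print(an(f(316,123,.009)-f(206,139,.009)),an(f(198,85,.009)-f(90,100,.009)),an(f(228,200,.075)-f(152,208,.075)))
k=g(478,312,.017);l=g(570,0,.017);d=g(575,95,.017)
print('corner',k,l,'dot',d,an(l-k),np.hypot(*(d-k)[:2]))
t=an(l-k)-90;print('yaw',t)
for th in [t,2,3]:
  y=np.array([-np.sin(np.radians(th)),np.cos(np.radians(th)),0]);x=np.array([y[1],-y[0],0])
  print(th,'dot rel corner',(d-k)@x,(d-k)@y,'origin from corner',k+134*.001*y,'start',k+.082*y+.026*x)
```

```text
handle [ 0.45256049 -0.3422565   0.075     ] nose [ 0.49649584 -0.32540103  0.007     ] 20.988937988293475 0.04705763836000098
22.518780798190047 22.122279397642817 20.088745471846934
corner [ 0.50848941 -0.15867776  0.017     ] [ 0.50349793 -0.0467253   0.017     ] dot [ 0.51710792 -0.07586176  0.017     ] 92.5528834897391 0.08326324729910421
yaw 2.552883489739102
2.552883489739102 dot rel corner 0.01229870124792834 0.08234992591621436 origin from corner [ 0.50252085 -0.02481075  0.017     ] start [ 0.5308112  -0.07560106  0.017     ]
2 dot rel corner 0.011503494069997138 0.0824647680829415 origin from corner [ 0.50381288 -0.02475939  0.017     ] start [ 0.53161181 -0.07582032  0.017     ]
3 dot rel corner 0.012940950681471674 0.08225144464537691 origin from corner [ 0.50147639 -0.0248614   0.017     ] start [ 0.53016223 -0.0754294   0.017     ]
```

Call:
move_arm(moves=[[[-0.02, -0.08, -0.02], [0, 0, 0.17], -1], [[-0.04, -0.16, -0.05], [0, -0.01, 0.35], -1], [[-0.06, -0.24, -0.08], [0, -0.01, 0.52], -1], [[-0.08, -0.32, -0.12], [0, -0.02, 0.69], -1], [[-0.08, -0.36, -0.16], [0, -0.02, 0.83], -1]])

```text
time_s: 5.75
position: [0.4741, -0.2722, 0.2515]
tcp_rot: [[0.263, 0.965, 0.006], [0.965, -0.263, -0.003], [-0.001, 0.006, -1.0]]
force: [1.1, 0.2, -0.3]
gripper_width: 0.0918
finger_force: 0.0
```

Call:
move_arm(moves=[[[-0.02, -0.06, -0.02], [0, 0, 0.17], -1], [[-0.04, -0.12, -0.05], [0, 0, 0.35], -1], [[-0.06, -0.18, -0.08], [0, 0, 0.52], -1], [[-0.08, -0.24, -0.12], [0, 0, 0.69], -1], [[-0.083, -0.24, -0.16], [0, 0, 0.815], -1]])

```text
time_s: 6.25
position: [0.4492, -0.3446, 0.2035]
tcp_rot: [[-0.364, 0.931, 0.005], [0.931, 0.364, -0.0], [-0.002, 0.005, -1.0]]
force: [0.2, 0.3, -0.3]
gripper_width: 0.0918
finger_force: 0.0
```

Run:
```python
from h import *
o=ctrl.get_obs();print(o['qpos'],o['position'],o['tcp_rot'],o['force'])
M=o['tcp_rot'];print(np.degrees(np.arctan2(M[1,1],M[0,1])))
d=np.array([.4525,-.3422,.033])-o['position'];print('units',d/.3)
```

```text
[ 0.02309149  0.42086529  0.75440101  1.79744574 -0.33257546  1.04927775
  1.2741975 ] [ 0.44919273 -0.34461641  0.20349453] [[-3.64284037e-01  9.31272644e-01  5.32948183e-03]
 [ 9.31285485e-01  3.64290145e-01 -1.89472287e-04]
 [-2.11792806e-03  4.89424734e-03 -9.99985780e-01]] [ 0.22440875  0.34884064 -0.26042178]
21.364171975638367
units [ 0.01102422  0.0080547  -0.56831509]
```

Call:
move_arm(moves=[[[0.011, 0.008, -0.12], [0, 0.007, 0], -1], [[0.011, 0.008, -0.26], [0, 0.007, 0], -1], [[0.011, 0.008, -0.4], [0, 0.007, 0], -1], [[0.011, 0.008, -0.5], [0, 0.007, 0], -1], [[0.011, 0.008, -0.565], [0, 0.007, 0], -1]])

```text
time_s: 6.75
position: [0.4529, -0.3384, 0.0316]
tcp_rot: [[-0.363, 0.932, -0.003], [0.932, 0.363, 0.003], [0.004, -0.002, -1.0]]
force: [-0.3, 0.3, 0.7]
gripper_width: 0.092
finger_force: 0.0
```

Call:
move_arm(moves=[[[0, 0, 0], [0, 0, 0], 0.5], [[0, 0, 0], [0, 0, 0], 0.5], [[0, 0, 0], [0, 0, 0], 0.6], [[0, 0, 0], [0, 0, 0], 0.7], [[0, 0, 0], [0, 0, 0], 0.8]], force=25)

```text
time_s: 7.25
position: [0.4546, -0.3399, 0.0353]
tcp_rot: [[-0.362, 0.932, 0.002], [0.932, 0.362, 0.001], [-0.0, 0.002, -1.0]]
force: [1.1, -0.0, -0.2]
gripper_width: 0.0564
finger_force: 0.0
```

Call:
move_arm(moves=[[[0, 0, 0], [0, 0, 0], 1], [[0, 0, 0], [0, 0, 0], 1], [[0, 0, 0], [0, 0, 0], 1], [[0, 0, 0], [0, 0, 0], 1], [[0, 0, 0], [0, 0, 0], 1]], force=40)

```text
time_s: 7.75
position: [0.4535, -0.3398, 0.0343]
tcp_rot: [[-0.362, 0.932, -0.0], [0.932, 0.362, 0.001], [0.002, 0.0, -1.0]]
force: [0.5, -0.1, 0.5]
gripper_width: 0.0179
finger_force: 40.0
```

Run:
```python
from h import *
o=ctrl.get_obs();print(o['position'],o['force'],o['torque'],o['gripper_width'],o['finger_force'])
M=o['tcp_rot'];print(np.degrees(np.arctan2(M[1,1],M[0,1])),M[:,2])
```

```text
[ 0.4534805  -0.33977376  0.03429108] [ 0.51228053 -0.11224691  0.50394213] [-0.0477329   0.02624706  0.04955939] 0.01789756302728996 39.99759793281555
21.208090204188643 [-4.61239538e-04  1.45799966e-03 -9.99998831e-01]
```

Call:
move_arm(moves=[[[0, 0, 0.05], [0, 0, 0], 1], [[0, 0, 0.12], [0, 0, 0], 1], [[0, 0, 0.2], [0, 0, 0], 1], [[0, 0, 0.25], [0, 0, 0], 1], [[0, 0, 0.25], [0, 0, 0], 1]])

```text
time_s: 8.25
position: [0.4552, -0.3405, 0.1116]
tcp_rot: [[-0.362, 0.932, 0.004], [0.932, 0.362, -0.0], [-0.002, 0.003, -1.0]]
force: [-0.2, -0.4, -1.8]
gripper_width: 0.0179
finger_force: 40.0
```

Call:
move_arm(moves=[[[-0.01, 0.09, 0], [0, 0, -0.08], 1], [[-0.01, 0.2, 0], [0, 0, -0.16], 1], [[-0.01, 0.31, 0], [0, 0, -0.24], 1], [[-0.01, 0.42, 0], [0, 0, -0.34], 1], [[-0.01, 0.53, 0], [0, 0, -0.416], 1]])

```text
time_s: 8.75
position: [0.4504, -0.1791, 0.1086]
tcp_rot: [[-0.04, 0.999, -0.0], [0.999, 0.04, 0.002], [0.002, -0.0, -1.0]]
force: [-0.1, 0.3, -2.1]
gripper_width: 0.0176
finger_force: 40.0
```

Call:
move_arm(moves=[[[0, 0.1, 0], [0, 0, 0], 1], [[0, 0.2, 0], [0, 0, 0], 1], [[0, 0.28, 0], [0, 0, 0], 1], [[0, 0.33, 0], [0, 0, 0], 1], [[0, 0.33, 0], [0, 0, 0], 1]])

```text
time_s: 9.25
position: [0.4505, -0.0791, 0.1085]
tcp_rot: [[-0.048, 0.999, -0.001], [0.999, 0.048, 0.002], [0.002, -0.001, -1.0]]
force: [-0.2, 0.6, -2.8]
gripper_width: 0.0177
finger_force: 40.0
```

Run:
```python
from h import *
o=ctrl.get_obs();print(o['qpos'],o['position'],o['force'],o['torque'],o['gripper_width'],o['finger_force'])
M=o['tcp_rot'];print(np.degrees(np.arctan2(M[1,1],M[0,1])),M[:,2])
print('units',(np.array([.4509,-.0791,.0353])-o['position'])/.3)
c=snap('wrist','w3');print(proj(c,o['position']),proj(c,[.45,-.079,.07]),proj(c,[.5171,-.0759,.017]))
b=snap('scene','s3');print(proj(b,o['position']))
cv2.imwrite('pics/c5.png',np.vstack([c['frame'][0:330],cv2.resize(b['frame'][190:265,240:380],(560,300),interpolation=cv2.INTER_CUBIC)])[:600])
```

```text
[-0.58130019  0.40623613  0.84467678  2.15509309 -0.44559336  0.76095582
  0.60207451] [ 0.45047265 -0.07907744  0.10850394] [-0.22795721  0.64945535 -2.77454502] [-0.04568013  0.12774902  0.00361262] 0.017740892940430353 39.99708294868469
2.7234255682332393 [-0.00106465  0.00210649 -0.99999721]
units [ 1.42449617e-03 -7.51984088e-05 -2.44013122e-01]
(np.float64(279.92863234018637), np.float64(256.30952626358703)) (np.float64(279.17959002132386), np.float64(233.48515838191412)) (np.float64(358.95783445185015), np.float64(213.2360189186633))
(np.float64(271.1638568910569), np.float64(211.87914141236763))
```

View pics/c5.png

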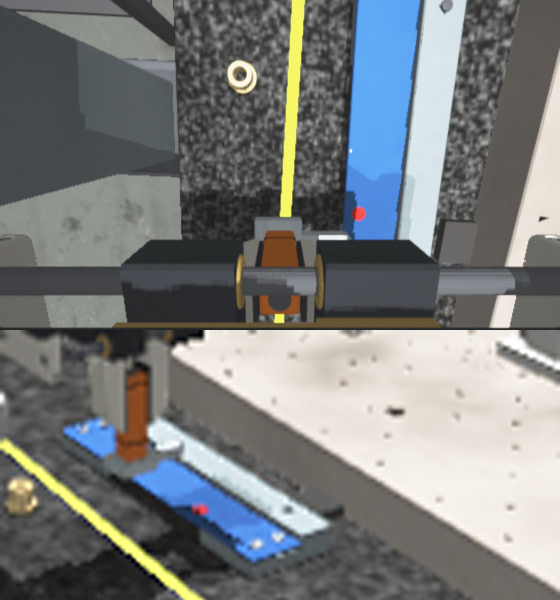

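Wrist view: the red dot is at (359.5,213.5), exactly where I predicted it. The finder is held upright with its nose tip at about (347,236). The bush is clear at (241,76).

Run:
```python
from h import *
c=dict(np.load('pics/w3.npz'))
k=c['frame'].astype(int)
# front edge of blue cover: first pixel with strong blue per row
pts=[]
for v in range(5,205,8):
    r=k[v,330:400]; m=(r[:,0]>170)&(r[:,0]-r[:,2]>60)
    if m.any(): pts.append(ray(c,330+np.argmax(m)-.0,v,.017)[:2])
P=np.array(pts);a,b=np.polyfit(P[:,1],P[:,0],1);res=P[:,0]-(a*P[:,1]+b);print(P[[0,-1]],'yaw',np.degrees(-np.arctan(a)),'lip x at y=-.0248',a*-.0248+b,res.std(),len(P))
print('nose end',ray(c,347,236,.0785),'dot',ray(c,359.5,213.5,.017), 'bush',ray(c,241,76,.021))
```

```text
[[ 0.49802557  0.07784254]
 [ 0.51221377 -0.06213771]] yaw 3.307865004200512 lip x at y=-.0248 0.503480282116463 0.0014515163364134823 25
nose end [ 0.4938195  -0.07562812  0.0785    ] dot [ 0.51758285 -0.07610702  0.017     ] bush [0.41639027 0.02596352 0.021     ]
```

Call:
move_arm(moves=[[[0, 0, -0.06], [0, 0, 0], 1], [[0, 0, -0.12], [0, 0, 0], 1], [[0, 0, -0.18], [0, 0, 0], 1], [[0, 0, -0.22], [0, 0, 0], 1], [[0, 0, -0.22], [0, 0, 0], 1]])

```text
time_s: 9.85
position: [0.45, -0.0826, 0.0422]
tcp_rot: [[-0.042, 0.999, -0.002], [0.999, 0.042, 0.001], [0.001, -0.002, -1.0]]
force: [-0.7, -0.3, -1.8]
gripper_width: 0.0176
finger_force: 40.0
```

Call:
move_arm(moves=[[[0, 0, -0.01], [0, 0, 0], 1], [[0, 0, -0.02], [0, 0, 0], 1], [[0, 0, -0.022], [0, 0, 0], 1], [[0, 0, -0.022], [0, 0, 0], 1], [[0, 0, -0.022], [0, 0, 0], 1]])

```text
time_s: 10.35
position: [0.4512, -0.0816, 0.037]
tcp_rot: [[-0.044, 0.999, 0.001], [0.999, 0.044, 0.001], [0.001, 0.001, -1.0]]
force: [-0.6, -0.1, -2.4]
gripper_width: 0.0178
finger_force: 40.0
```

```bash
cat > st.py <<'E'
from h import *
o=ctrl.get_obs();print(o['position'].round(5),o['force'].round(2),o['torque'].round(3),round(o['gripper_width'],4))
M=o['tcp_rot'];print(np.degrees(np.arctan2(M[1,1],M[0,1])),M[:,2].round(4))
E
python3 st.py
```

```text
[ 0.45121 -0.08159  0.03698] [-0.56 -0.14 -2.44] [-0.1    0.062 -0.026] 0.0178
2.509168686499349 [ 0.0012  0.0013 -1.    ]
```

Call:
move_arm(moves=[[[0, 0.003, -0.003], [0, 0, 0], 1], [[0, 0.007, -0.006], [0, 0, 0], 1], [[0, 0.007, -0.006], [0, 0, 0], 1], [[0, 0.007, -0.006], [0, 0, 0], 1]])

```text
time_s: 10.75
position: [0.451, -0.0795, 0.0349]
tcp_rot: [[-0.044, 0.999, 0.001], [0.999, 0.044, 0.001], [0.001, 0.001, -1.0]]
force: [0.4, -0.3, -2.3]
gripper_width: 0.0179
finger_force: 40.0
```

```bash
python3 st.py
```

```text
[ 0.45097 -0.07951  0.03489] [ 0.42 -0.31 -2.33] [-0.107  0.119  0.012] 0.0179
2.5056762645452153 [ 6.0e-04  1.2e-03 -1.0e+00]
```

Call:
move_arm(moves=[[[0.02, 0.001, 0], [0, 0, 0], 1], [[0.04, 0.002, 0], [0, 0, 0], 1], [[0.06, 0.003, 0], [0, 0, 0], 1], [[0.08, 0.004, 0], [0, 0, 0], 1], [[0.09, 0.004, 0], [0, 0, 0], 1]])

```text
time_s: 11.25
position: [0.479, -0.0784, 0.0349]
tcp_rot: [[-0.044, 0.999, 0.001], [0.999, 0.044, 0.001], [0.001, 0.001, -1.0]]
force: [0.8, -0.4, -2.3]
gripper_width: 0.018
finger_force: 40.0
```

Call:
move_arm(moves=[[[0, 0, 0], [0, 0, 0], 1], [[0.003, 0, 0], [0, 0, 0], 1], [[0.006, 0, 0], [0, 0, 0], 1], [[0.009, 0, 0], [0, 0, 0], 1], [[0.009, 0, 0], [0, 0, 0], 1]])

```text
time_s: 11.75
position: [0.4808, -0.0784, 0.035]
tcp_rot: [[-0.044, 0.999, 0.001], [0.999, 0.044, 0.001], [0.001, 0.001, -1.0]]
force: [-0.6, -0.0, -2.4]
gripper_width: 0.0175
finger_force: 40.0
```

```bash
python3 st.py
```

```text
[ 0.48079 -0.07841  0.03496] [-0.61 -0.03 -2.4 ] [-0.067  0.083 -0.017] 0.0175
2.498944072335598 [ 8.0e-04  1.1e-03 -1.0e+00]
```

Free up to here. I'll creep forward 1 mm per call and watch the force.

Call:
move_arm(moves=[[[0.002, 0, 0], [0, 0, 0], 1], [[0.004, 0, 0], [0, 0, 0], 1], [[0.005, 0, 0], [0, 0, 0], 1], [[0.005, 0, 0], [0, 0, 0], 1]])

```text
time_s: 12.15
position: [0.4823, -0.0784, 0.0349]
tcp_rot: [[-0.044, 0.999, 0.001], [0.999, 0.044, 0.001], [0.001, 0.001, -1.0]]
force: [-0.3, -0.2, -2.0]
gripper_width: 0.0179
finger_force: 40.0
```

Call:
move_arm(moves=[[[0.002, 0, 0], [0, 0, 0], 1], [[0.004, 0, 0], [0, 0, 0], 1], [[0.004, 0, 0], [0, 0, 0], 1]])

```text
time_s: 12.45
position: [0.4835, -0.0784, 0.0349]
tcp_rot: [[-0.044, 0.999, 0.001], [0.999, 0.044, 0.001], [0.001, 0.001, -1.0]]
force: [0.1, 0.1, -2.6]
gripper_width: 0.0176
finger_force: 40.0
```

Call:
move_arm(moves=[[[0.002, 0, 0], [0, 0, 0], 1], [[0.004, 0, 0], [0, 0, 0], 1], [[0.004, 0, 0], [0, 0, 0], 1]])

```text
time_s: 12.75
position: [0.4846, -0.0784, 0.0349]
tcp_rot: [[-0.044, 0.999, 0.001], [0.999, 0.044, 0.001], [0.001, 0.001, -1.0]]
force: [-1.3, -0.6, -2.6]
gripper_width: 0.0176
finger_force: 40.0
```

Call:
move_arm(moves=[[[0.002, 0, 0], [0, 0, 0], 1], [[0.002, 0, 0], [0, 0, 0], 1]])

```text
time_s: 12.95
position: [0.4848, -0.0784, 0.0348]
tcp_rot: [[-0.043, 0.999, -0.0], [0.999, 0.043, 0.001], [0.001, -0.0, -1.0]]
force: [-1.5, -0.1, -1.3]
gripper_width: 0.0178
finger_force: 40.0
```

Call:
move_arm(moves=[[[0.002, 0, 0], [0, 0, 0], 1], [[0.002, 0, 0], [0, 0, 0], 1]])

```text
time_s: 13.15
position: [0.4849, -0.0783, 0.0347]
tcp_rot: [[-0.043, 0.999, -0.001], [0.999, 0.043, 0.002], [0.002, -0.001, -1.0]]
force: [-4.2, -0.2, 0.8]
gripper_width: 0.0175
finger_force: 40.0
```

Call:
move_arm(moves=[[[0.002, 0, 0], [0, 0, 0], 1], [[0.002, 0, 0], [0, 0, 0], 1]])

```text
time_s: 13.35
position: [0.485, -0.0784, 0.0347]
tcp_rot: [[-0.043, 0.999, -0.002], [0.999, 0.043, 0.002], [0.002, -0.002, -1.0]]
force: [-6.9, -0.7, 1.8]
gripper_width: 0.0179
finger_force: 40.0
```

Call:
move_arm(moves=[[[-0.0001, 0.003, 0], [0, 0, 0], 1], [[-0.0003, 0.006, 0], [0, 0, 0], 1], [[-0.0004, 0.009, 0], [0, 0, 0], 1], [[-0.0006, 0.012, 0], [0, 0, 0], 1], [[-0.0007, 0.015, 0], [0, 0, 0], 1]])

```text
time_s: 13.85
position: [0.4848, -0.0751, 0.0346]
tcp_rot: [[-0.042, 0.999, -0.001], [0.999, 0.042, -0.0], [0.0, -0.001, -1.0]]
force: [-4.8, -4.0, -2.9]
gripper_width: 0.0176
finger_force: 40.0
```

Call:
move_arm(moves=[[[-0.0001, 0.003, 0], [0, 0, 0], 1], [[-0.0003, 0.006, 0], [0, 0, 0], 1], [[-0.0004, 0.009, 0], [0, 0, 0], 1], [[-0.0006, 0.012, 0], [0, 0, 0], 1], [[-0.0007, 0.015, 0], [0, 0, 0], 1]])

```text
time_s: 14.35
position: [0.4846, -0.0705, 0.0345]
tcp_rot: [[-0.042, 0.999, -0.001], [0.999, 0.042, -0.0], [0.0, -0.001, -1.0]]
force: [-5.4, -4.3, -2.8]
gripper_width: 0.0175
finger_force: 40.0
```

```bash
python3 st.py
```

```text
[ 0.48461 -0.0705   0.03454] [-5.35 -4.31 -2.84] [-1.165  1.446 -0.195] 0.0175
2.4096592762673357 [-0.0012 -0.     -1.    ]
```

Call:
move_arm(moves=[[[-0.0001, 0.003, 0], [0, 0, 0], 1], [[-0.0003, 0.006, 0], [0, 0, 0], 1], [[-0.0004, 0.009, 0], [0, 0, 0], 1], [[-0.0006, 0.012, 0], [0, 0, 0], 1]])

```text
time_s: 14.75
position: [0.4845, -0.0669, 0.0346]
tcp_rot: [[-0.042, 0.999, -0.001], [0.999, 0.042, 0.0], [0.0, -0.001, -1.0]]
force: [-5.8, -3.5, -3.2]
gripper_width: 0.0174
finger_force: 40.0
```

Call:
move_arm(moves=[[[-0.0001, 0.003, 0], [0, 0, 0], 1], [[-0.0003, 0.006, 0], [0, 0, 0], 1], [[-0.0004, 0.009, 0], [0, 0, 0], 1], [[-0.0006, 0.012, 0], [0, 0, 0], 1]])

```text
time_s: 15.15
position: [0.4844, -0.0633, 0.0346]
tcp_rot: [[-0.042, 0.999, -0.001], [0.999, 0.042, 0.0], [0.0, -0.001, -1.0]]
force: [-5.1, -4.3, -3.6]
gripper_width: 0.0177
finger_force: 40.0
```

Call:
move_arm(moves=[[[-0.0001, 0.003, 0], [0, 0, 0], 1], [[-0.0003, 0.006, 0], [0, 0, 0], 1], [[-0.0004, 0.009, 0], [0, 0, 0], 1], [[-0.0006, 0.012, 0], [0, 0, 0], 1]])

```text
time_s: 15.55
position: [0.4842, -0.0597, 0.0346]
tcp_rot: [[-0.042, 0.999, -0.001], [0.999, 0.042, 0.0], [0.0, -0.001, -1.0]]
force: [-5.6, -4.7, -4.1]
gripper_width: 0.0178
finger_force: 40.0
```

Call:
move_arm(moves=[[[-0.0001, 0.003, 0], [0, 0, 0], 1], [[-0.0003, 0.006, 0], [0, 0, 0], 1], [[-0.0004, 0.009, 0], [0, 0, 0], 1]])

```text
time_s: 15.85
position: [0.4841, -0.0569, 0.0346]
tcp_rot: [[-0.042, 0.999, -0.001], [0.999, 0.042, 0.0], [0.0, -0.001, -1.0]]
force: [-5.7, -4.0, -2.5]
gripper_width: 0.0179
finger_force: 40.0
```

Call:
move_arm(moves=[[[-0.0001, 0.003, 0], [0, 0, 0], 1], [[-0.0003, 0.006, 0], [0, 0, 0], 1], [[-0.0004, 0.009, 0], [0, 0, 0], 1]])

```text
time_s: 16.15
position: [0.484, -0.0542, 0.0346]
tcp_rot: [[-0.042, 0.999, -0.001], [0.999, 0.042, 0.0], [0.0, -0.001, -1.0]]
force: [-5.7, -4.4, -2.4]
gripper_width: 0.0178
finger_force: 40.0
```

Call:
move_arm(moves=[[[-0.0001, 0.003, 0], [0, 0, 0], 1], [[-0.0003, 0.006, 0], [0, 0, 0], 1], [[-0.0004, 0.009, 0], [0, 0, 0], 1]])

```text
time_s: 16.45
position: [0.4839, -0.0515, 0.0346]
tcp_rot: [[-0.042, 0.999, -0.001], [0.999, 0.042, 0.0], [0.0, -0.001, -1.0]]
force: [-5.2, -4.1, -2.6]
gripper_width: 0.0181
finger_force: 40.0
```

Call:
move_arm(moves=[[[-0.0001, 0.003, 0], [0, 0, 0], 1], [[-0.0003, 0.006, 0], [0, 0, 0], 1], [[-0.0004, 0.009, 0], [0, 0, 0], 1]])

```text
time_s: 16.75
position: [0.4838, -0.0488, 0.0346]
tcp_rot: [[-0.042, 0.999, -0.001], [0.999, 0.042, 0.0], [0.0, -0.001, -1.0]]
force: [-6.0, -3.8, -2.5]
gripper_width: 0.0174
finger_force: 40.0
```

Call:
move_arm(moves=[[[-0.0001, 0.003, 0], [0, 0, 0], 1], [[-0.0003, 0.006, 0], [0, 0, 0], 1], [[-0.0004, 0.009, 0], [0, 0, 0], 1]])

```text
time_s: 17.05
position: [0.4837, -0.0461, 0.0346]
tcp_rot: [[-0.042, 0.999, -0.001], [0.999, 0.042, 0.0], [0.0, -0.001, -1.0]]
force: [-4.8, -4.2, -1.6]
gripper_width: 0.0176
finger_force: 40.0
```

Call:
move_arm(moves=[[[-0.0001, 0.003, 0], [0, 0, 0], 1], [[-0.0003, 0.006, 0], [0, 0, 0], 1], [[-0.0004, 0.009, 0], [0, 0, 0], 1]])

```text
time_s: 17.35
position: [0.4835, -0.0434, 0.0346]
tcp_rot: [[-0.042, 0.999, -0.001], [0.999, 0.042, 0.0], [0.0, -0.001, -1.0]]
force: [-4.8, -3.5, -1.8]
gripper_width: 0.0178
finger_force: 40.0
```

Call:
move_arm(moves=[[[-0.0001, 0.003, 0], [0, 0, 0], 1], [[-0.0003, 0.006, 0], [0, 0, 0], 1], [[-0.0004, 0.009, 0], [0, 0, 0], 1]])

```text
time_s: 17.65
position: [0.4834, -0.0406, 0.0346]
tcp_rot: [[-0.042, 0.999, -0.001], [0.999, 0.042, 0.0], [0.0, -0.001, -1.0]]
force: [-5.1, -3.7, -2.3]
gripper_width: 0.0174
finger_force: 40.0
```

```bash
python3 st.py
```

```text
[ 0.48341 -0.04063  0.03457] [-5.13 -3.66 -2.33] [-1.025  1.369 -0.176] 0.0174
2.422480138575653 [-1.1e-03  1.0e-04 -1.0e+00]
```

Call:
move_arm(moves=[[[-0.0001, 0.003, 0], [0, 0, 0], 1], [[-0.0002, 0.006, 0], [0, 0, 0], 1], [[-0.0003, 0.009, 0], [0, 0, 0], 1]])

```text
time_s: 17.95
position: [0.4833, -0.038, 0.0346]
tcp_rot: [[-0.042, 0.999, -0.001], [0.999, 0.042, 0.0], [0.0, -0.001, -1.0]]
force: [-4.3, -2.8, -2.9]
gripper_width: 0.0177
finger_force: 40.0
```

Call:
move_arm(moves=[[[-0.0001, 0.003, 0], [0, 0, 0], 1], [[-0.0003, 0.006, 0], [0, 0, 0], 1], [[-0.0004, 0.009, 0], [0, 0, 0], 1]])

```text
time_s: 18.25
position: [0.4832, -0.0352, 0.0346]
tcp_rot: [[-0.042, 0.999, -0.001], [0.999, 0.042, 0.0], [0.0, -0.001, -1.0]]
force: [-5.7, -4.0, -2.3]
gripper_width: 0.0178
finger_force: 40.0
```

Call:
move_arm(moves=[[[-0.0001, 0.003, 0], [0, 0, 0], 1], [[-0.0002, 0.006, 0], [0, 0, 0], 1], [[-0.0003, 0.009, 0], [0, 0, 0], 1]])

```text
time_s: 18.55
position: [0.4831, -0.0326, 0.0346]
tcp_rot: [[-0.042, 0.999, -0.001], [0.999, 0.042, 0.0], [0.0, -0.001, -1.0]]
force: [-4.9, -3.8, -3.0]
gripper_width: 0.0175
finger_force: 40.0
```

Call:
move_arm(moves=[[[-0.0001, 0.003, 0], [0, 0, 0], 1], [[-0.0003, 0.006, 0], [0, 0, 0], 1], [[-0.0004, 0.009, 0], [0, 0, 0], 1]])

```text
time_s: 18.85
position: [0.483, -0.0298, 0.0346]
tcp_rot: [[-0.042, 0.999, -0.001], [0.999, 0.042, 0.0], [0.0, -0.001, -1.0]]
force: [-5.1, -3.7, -2.8]
gripper_width: 0.0179
finger_force: 40.0
```

Call:
move_arm(moves=[[[-0.0001, 0.003, 0], [0, 0, 0], 1], [[-0.0002, 0.006, 0], [0, 0, 0], 1], [[-0.0003, 0.009, 0], [0, 0, 0], 1]])

```text
time_s: 19.15
position: [0.4829, -0.0271, 0.0346]
tcp_rot: [[-0.042, 0.999, -0.001], [0.999, 0.042, 0.0], [0.0, -0.001, -1.0]]
force: [-5.1, -3.3, -2.3]
gripper_width: 0.0177
finger_force: 40.0
```

Call:
move_arm(moves=[[[-0.0001, 0.003, 0], [0, 0, 0], 1], [[-0.0003, 0.006, 0], [0, 0, 0], 1], [[-0.0004, 0.009, 0], [0, 0, 0], 1]])

```text
time_s: 19.45
position: [0.4832, -0.0239, 0.0347]
tcp_rot: [[-0.043, 0.999, -0.001], [0.999, 0.043, 0.001], [0.001, -0.0, -1.0]]
force: [-3.6, -0.8, -1.8]
gripper_width: 0.0178
finger_force: 40.0
```

The drop has begun: x is rising and both forces are falling. I'll go gently from here.

Call:
move_arm(moves=[[[0.001, 0.002, 0], [0, 0, 0], 1], [[0.002, 0.004, 0], [0, 0, 0], 1], [[0.003, 0.005, 0], [0, 0, 0], 1]])

```text
time_s: 19.75
position: [0.4852, -0.0215, 0.035]
tcp_rot: [[-0.044, 0.999, 0.001], [0.999, 0.044, 0.002], [0.002, 0.001, -1.0]]
force: [-2.6, 1.0, -3.1]
gripper_width: 0.0177
finger_force: 40.0
```

```bash
python3 st.py
```

```text
[ 0.4852  -0.02146  0.03496] [-2.64  0.98 -3.07] [0.161 0.744 0.055] 0.0177
2.532071851951187 [ 0.001   0.0017 -1.    ]
```

Call:
move_arm(moves=[[[0.001, 0.002, 0], [0, 0, 0], 1], [[0.003, 0.004, 0], [0, 0, 0], 1], [[0.005, 0.006, 0], [0, 0, 0], 1], [[0.007, 0.008, 0], [0, 0, 0], 1], [[0.009, 0.008, 0], [0, 0, 0], 1]])

```text
time_s: 20.25
position: [0.4882, -0.0196, 0.0351]
tcp_rot: [[-0.044, 0.999, 0.002], [0.999, 0.044, 0.001], [0.001, 0.002, -1.0]]
force: [0.2, -0.4, -2.3]
gripper_width: 0.0181
finger_force: 40.0
```

```bash
python3 st.py
```

```text
[ 0.48817 -0.01963  0.03508] [ 0.22 -0.42 -2.28] [-0.077  0.053 -0.015] 0.0181
2.5021720134991385 [ 1.6e-03  9.0e-04 -1.0e+00]
```

Call:
move_arm(moves=[[[0.002, 0.0, 0], [0, 0, 0], 1], [[0.004, 0.0, 0], [0, 0, 0], 1], [[0.004, 0, 0], [0, 0, 0], 1]])

```text
time_s: 20.55
position: [0.4889, -0.0196, 0.0349]
tcp_rot: [[-0.044, 0.999, 0.001], [0.999, 0.044, 0.001], [0.001, 0.001, -1.0]]
force: [0.7, 0.9, -2.6]
gripper_width: 0.0179
finger_force: 40.0
```

Call:
move_arm(moves=[[[0.002, 0.0, 0], [0, 0, 0], 1], [[0.002, 0, 0], [0, 0, 0], 1]])

```text
time_s: 20.75
position: [0.4893, -0.0196, 0.0349]
tcp_rot: [[-0.044, 0.999, 0.001], [0.999, 0.044, 0.001], [0.001, 0.001, -1.0]]
force: [-1.0, 0.1, -2.6]
gripper_width: 0.0181
finger_force: 40.0
```

Call:
move_arm(moves=[[[0.002, 0.0, 0], [0, 0, 0], 1], [[0.002, 0, 0], [0, 0, 0], 1]])

```text
time_s: 20.95
position: [0.4894, -0.0196, 0.0348]
tcp_rot: [[-0.044, 0.999, -0.0], [0.999, 0.044, 0.001], [0.001, -0.0, -1.0]]
force: [-2.4, -0.9, -1.0]
gripper_width: 0.0178
finger_force: 40.0
```

Call:
move_arm(moves=[[[0.002, 0, 0], [0, 0, 0], 1], [[0.002, 0, 0], [0, 0, 0], 1], [[0.002, 0, 0], [0, 0, 0], 1]])

```text
time_s: 21.25
position: [0.4896, -0.0196, 0.0347]
tcp_rot: [[-0.043, 0.999, -0.001], [0.999, 0.043, 0.001], [0.002, -0.001, -1.0]]
force: [-4.6, -0.7, 0.8]
gripper_width: 0.018
finger_force: 40.0
```

Call:
move_arm(moves=[[[-0.001, 0, -0.001], [0, 0, 0], 1], [[-0.001, 0, -0.002], [0, 0, 0], 1], [[-0.001, 0, -0.002], [0, 0, 0], 1]])

```text
time_s: 21.55
position: [0.4895, -0.0195, 0.0343]
tcp_rot: [[-0.043, 0.999, -0.001], [0.999, 0.043, 0.002], [0.002, -0.0, -1.0]]
force: [-6.4, 1.1, 2.0]
gripper_width: 0.0178
finger_force: 40.0
```

```bash
python3 st.py
```

```text
[ 0.48953 -0.01954  0.03426] [-6.41  1.09  2.04] [-0.185  1.409 -0.005] 0.0178
2.4918634000041067 [-5.0e-04  1.6e-03 -1.0e+00]
```

Call:
move_arm(moves=[[[-0.001, 0, 0], [0, 0, 0], 1], [[-0.002, 0, 0], [0, 0, 0], 1], [[-0.002, 0, 0], [0, 0, 0], 1]])

```text
time_s: 21.85
position: [0.4895, -0.0196, 0.0343]
tcp_rot: [[-0.044, 0.999, 0.0], [0.999, 0.044, 0.001], [0.001, 0.0, -1.0]]
force: [-4.7, -0.7, 0.5]
gripper_width: 0.0181
finger_force: 40.0
```

Call:
move_arm(moves=[[[0, 0, 0], [0, 0, 0], 0.4], [[0, 0, 0], [0, 0, 0], 0.0], [[0, 0, 0], [0, 0, 0], -0.3], [[0, 0, 0], [0, 0, 0], -0.3], [[0, 0, 0], [0, 0, 0], -0.3]])

```text
time_s: 22.35
position: [0.4901, -0.0196, 0.0344]
tcp_rot: [[-0.044, 0.999, 0.001], [0.999, 0.044, 0.001], [0.001, 0.001, -1.0]]
force: [-0.2, -0.5, 0.0]
gripper_width: 0.0534
finger_force: 0.0
```

```bash
python3 st.py
```

```text
[ 0.49005 -0.01959  0.03443] [-0.23 -0.52  0.04] [-0.139  0.092  0.012] 0.0534
2.504404336006385 [ 0.0013  0.0011 -1.    ]
```

Released. Now I'll rise straight up and then check.

Call:
move_arm(moves=[[[0, 0, 0.04], [0, 0, 0], -0.3], [[0, 0, 0.1], [0, 0, 0], -0.3], [[0, 0, 0.18], [0, 0, 0], -0.3], [[0, 0, 0.28], [0, 0, 0], -0.3], [[0, 0, 0.4], [0, 0, 0], -0.3]])

```text
time_s: 22.85
position: [0.4889, -0.0199, 0.1556]
tcp_rot: [[-0.043, 0.999, -0.001], [0.999, 0.043, 0.001], [0.001, -0.001, -1.0]]
force: [1.2, 0.5, -0.4]
gripper_width: 0.0597
finger_force: 0.0
```

Call:
move_arm(moves=[[[0, -0.15, 0.1], [0, 0, 0], -0.3], [[-0.05, -0.3, 0.1], [0, 0, 0], -0.3], [[-0.1, -0.45, 0.1], [0, 0, 0], -0.3], [[-0.1, -0.45, 0.1], [0, 0, 0], -0.3], [[-0.1, -0.45, 0.1], [0, 0, 0], -0.3]])

```text
time_s: 23.35
position: [0.4592, -0.1558, 0.1851]
tcp_rot: [[-0.04, 0.999, 0.002], [0.999, 0.04, 0.002], [0.002, 0.002, -1.0]]
force: [1.3, 0.9, -0.9]
gripper_width: 0.0599
finger_force: 0.0
```

Run:
```python
from h import *
o=ctrl.get_obs();print(o['qpos'],o['position'],o['force'])
c=snap('wrist','w4');b=snap('scene','s4')
u,v=proj(c,[.49,-.02,.04]);print(u,v,proj(c,[.4895,-.0196,.075]))
u=int(min(max(u,70),490));v=int(min(max(v,60),360))
cv2.imwrite('pics/c6.png',np.hstack([cv2.resize(c['frame'][v-60:v+60,u-70:u+70],(420,360),interpolation=cv2.INTER_CUBIC),cv2.resize(b['frame'][180:300,230:350],(360,360),interpolation=cv2.INTER_CUBIC)]))
```

```text
[-0.51203703  0.33880081  0.9514604   2.01241923 -0.34055923  0.95475849
  0.6530871 ] [ 0.45918166 -0.15578945  0.1850839 ] [ 1.32807931  0.91699947 -0.89714568]
319.84979312197913 53.623836150199935 (np.float64(324.98910515712845), np.float64(42.36263893560084))
```

View pics/c6.png

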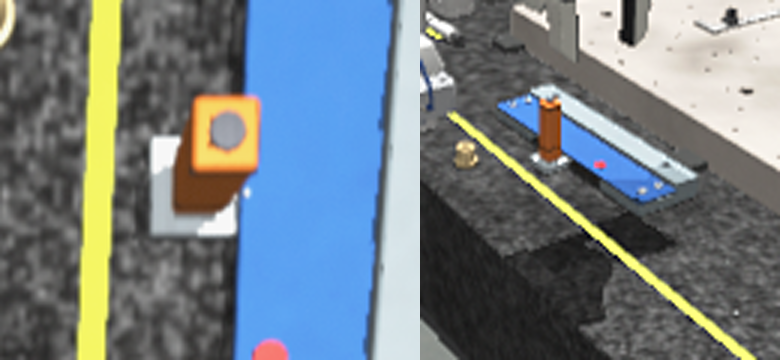

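The finder stands upright at the notch. Its handle top is at (325,43), against a predicted (325,42), and the foot is flat in front of the cover.

```bash
python3 -c "
from station import ctrl
print(ctrl.finish_job())"
```

```text
the job is handed in; nothing more can be done
None
```

The finder is standing upright, pressed home in the notch about 7 mm deep, let go with the arm clear, and the job was handed in at about 23 s; one brief 47 N wrist-force reading came mid-swing as joints neared their limits, with no contact seen.

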